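# Sort the pottery bench after class

### The arm

A 7-joint arm with a two-finger parallel gripper is mounted at the origin on the work surface. World frame = base frame: x ahead of the robot, y to its left, z up, the work surface at z = 0. Lengths are in m, angles in rad, forces in N, time in s.
With the tool pointing down it reaches from about 0.35 to 0.9 m from the base axis. Payload 8.1 kg.
Tool frame: the origin (TCP) lies midway between the tips of the shut fingers; the grasp point (between the pads) lies 19 mm behind it; z points along the fingers, y is the line along which they close (so a half turn about z gives the same grasp; the last joint's range is limited). The gripper opens to 92 mm and grips with 3 to 60 N. Pads are 19 mm wide; open, the fingers measure 130 mm over their backs; the gripper's body (75 mm by 190 mm) begins 47 mm behind the grasp point.
Start: joints at [-1.388, 0.434, 0.025, 1.573, -0.012, 1.134, -0.075], TCP at [0.176, 0.6, 0.227] pointing down, gripper open.
Joint ranges: [-2.62, 2.62], [-0.44, 2.09], [-1.27, 1.32], [0.08, 2.57], [-1.32, 4.46], [0.12, 2], [-2.74, 2.74]. Speed limits (rad/s): [2.22, 2.22, 3.01, 3.01, 3.14, 3.14, 3.14].

### API

Orientations are given as a rotation vector (axis times angle).
In Python, from cell import arm gives the robot as it stands.
- The arm moves only by the tool send_rows, never from a script. Its argument "increments" is a list of rows, each a list of 3 entries, a list of its own where there are three numbers: the finger opening in cm, from 0 to 9.18, then the shift along the tool's x, y, z in cm, then the turn, a rotation vector about the tool's x, y, z in rad. A call has 1 to 5 rows; each row shifts and turns the commanded pose from where the row before left it, along the tool's axes as they then stand; what a row does not reach is not made up. A row lasts 1/10 s, in which the tool goes at most 50 mm and 8.59 degrees, less where a joint would pass 70% of its speed; a pose out of reach is approached as far as the arm can. A call is refused whole if a number of a shift passes 5 or a number of a turn 0.15, either way. A call with a gripper value outside its range is refused whole. The fingers move at their own pace and stop on an object; "force" is the grip in N (left out, the last holds). Time passes only in rows, so rows that do not move let the fingers close. It gives the time, the measured TCP pose, the force, the opening and the grip force at its end, in the units of the state.
- arm.observe(): the state, without advancing time (a new reading comes with each control period).
- arm.get_image(name): name is "side" or "top" or "wrist"; returns the picture (420x560x3 uint8, red, green, blue); there is no depth.
- arm.camera_params(name): a dict with "camera_matrix" (3x3 intrinsics, pixels), "R" (3x3) and "t" (3): a world point X has camera coordinates R X + t. Camera axes: x right, y down, z forward; pixel columns grow to the right and rows downward; lengths in m; the calibration is good to about 2 mm. The wrist camera is an equidistant fisheye: a pixel r from the principal point sees the ray r / f radians off the axis. A picture is of the moment at which its call begins: read the wrist's pose just before it. camera_params takes no time and is no camera call; for the wrist camera it gives the pose at the moment of the call.
- arm.sign_off(): hands the job in; it is judged then, once.
The state is a dict: "clock": time; "joints": joint angles; "dq": joint speeds; "joint_efforts": joint torques, N m; "position": TCP position; "ee_rot": TCP orientation; "force": force on the tool from outside, world axes, zero at the start; "ft_torque": the same for the moment, N m; "width": opening from 0.0 (shut) to 1.0 (fully open); "gripper_force": force on a finger pad.
Only numpy, scipy, OpenCV 4.12 (cv2) and the standard library are available. Lean on these libraries where they do the work, as an engineer would, in place of code of your own. Each camera call takes 0.05 s, during which the arm holds its last target. There are 200 camera calls.

### The job

Sort the mixed things on the pottery bench: stand each glaze jar in the tray tiled in the colour of its lid, stand both kiln posts side by side on the floor of the yellow tub, and stand the terracotta cup in the middle of the round wooden wheel bat, on its inner marked ring. Everything must end upright and let go; do not disturb the small grey clay pinch pot.

Things in the scene. Friction and masses are not known exactly. Their poses are not given: they have to be found in the camera images.
- jar_blue: Round white plastic glaze jar with a blue lid and a blue band: 50 mm diameter, 72 mm tall, about 160 g, closed. Stands upright. Origin at the centre of its underside, z up.
- jar_green: Round white plastic glaze jar with a green lid and a green band, otherwise the same: 50 mm diameter, 72 mm tall, about 160 g. Origin at the centre of its underside, z up.
- post_tall: Tall kiln post: cream-coloured square ceramic prop with a dark hole on top, 36 x 36 mm, 80 mm tall, about 145 g, standing on end. Origin at the centre of its underside, x and y across its flat sides, z up.
- post_short: Short kiln post: the same cream-coloured square prop, 36 x 36 mm, 48 mm tall, about 85 g, standing on end. Origin at the centre of its underside, x and y across its flat sides, z up.
- cup: Terracotta (orange-brown) cup without handle, open at the top, 54 mm diameter at the rim tapering to 43 mm at the foot, 65 mm tall, wall 4 mm, about 110 g. Origin at the centre of its underside, z up.
- tray_blue: Blue-tiled jar tray, fixed: a square open wooden tray with blue floor and rim, 90 x 90 mm outside, 80 x 80 mm inside, walls 5 mm thick and 18 mm tall over all, floor 5 mm above the bench. Origin at the centre of its underside, x and y along its sides. The blue-lidded jar belongs here.
- tray_green: Green-tiled jar tray, fixed: as the blue one but with green floor and rim, 90 x 90 mm outside, 80 x 80 mm inside, 18 mm tall, floor 5 mm above the bench. Origin at the centre of its underside, x and y along its sides. The green-lidded jar belongs here.
- tub: Shallow yellow plastic tub, fixed, empty at the start: 110 mm along its x and 160 mm along its y outside, 100 x 150 mm inside, walls 5 mm thick and 20 mm tall over all, floor 5 mm above the bench. Origin at the centre of its underside. Both kiln posts belong here, one towards each end of its long (y) side.
- bat: Round wooden wheel bat, fixed, lying flat: disc of 130 mm diameter, 12 mm thick, with two dark rings of 100 mm and 40 mm diameter drawn on it. Origin at the centre of its underside; its top is 12 mm above the bench. The cup belongs at its centre.
- pinch_pot: Small dark grey unfired clay pinch pot (a bystander, about 52 mm wide, 30 mm tall, 60 g, loose), standing near the middle of the bench, between the two middle ones of the trays, tub and bat. Leave it where it is. Origin at the centre of its underside.

How it is judged:
At the end, for the whole second after the job is handed in: Each jar stands on the floor of the tray of its lid's colour, both posts on the floor of the yellow tub, the cup on the bat within 15 mm of its centre; all five upright within 0.12 rad, released and at rest (under 0.02 m/s); the pinch pot upright, within 15 mm of its start (x of jar_blue in the frame of tray_blue between -0.022 and 0.022 m and y of jar_blue in the frame of tray_blue between -0.022 and 0.022 m and z of jar_blue in the frame of tray_blue below 0.009 m and angle between each of jar_blue, jar_green, post_tall, post_short, cup's own z axis and vertical below 0.12 rad and linear speed of each of jar_blue, jar_green, post_tall, post_short, cup below 0.02 m/s and angular speed of each of jar_blue, jar_green, post_tall, post_short, cup below 0.2 rad/s and x of jar_green in the frame of tray_green between -0.022 and 0.022 m and y of jar_green in the frame of tray_green between -0.022 and 0.022 m and z of jar_green in the frame of tray_green below 0.009 m and x of post_tall in the frame of tub between -0.04 and 0.04 m and y of post_tall in the frame of tub between -0.065 and 0.065 m and z of each of post_tall, post_short in the frame of tub below 0.009 m and x of post_short in the frame of tub between -0.04 and 0.04 m and y of post_short in the frame of tub between -0.065 and 0.065 m and horizontal distance between cup and bat below 0.015 m and z of cup in the frame of bat between 0.008 and 0.016 m and distance of pinch_pot from where it was at the start of the episode below 0.015 m and angle between pinch_pot's own z axis and vertical below 0.2 rad); the robot touches nothing.
It fails at once if the pinch pot is shoved more than 15 mm or knocked over (distance of pinch_pot from where it was at the start of the episode above 0.015 m or angle between pinch_pot's own z axis and vertical above 0.5 rad).
It also fails if it takes over 136 s, if anything falls off the work surface, if the arm or the gripper's body presses on something with over 40 N, if the wrist force passes 120 N, or if a joint passes its speed limit or range.

## Working session

There is one attempt and no reset: what is moved stays moved. The work goes in short steps, Python scripts to look and compute and a tool call to move; the robot and the scene stay as the last step left them, time stands still between calls to the robot, and variables do not carry over. Pictures are saved under pics/ and viewed, at most 14 in all, crops included, and the job is handed in when it is done.

Besides the shell and the picture viewer there is one more tool, called as name(argument=value, ...) on one line, values as JSON. send_rows: Moves the arm, as the interface text tells. Its arguments: {"type":"object","properties":{"increments":{"type":"array"},"force":{"type":"number"}},"required":["increments"]}

```bash
ls; mkdir -p pics
python3 - <<'E'
from cell import arm
import cv2,numpy as np
s=arm.observe();print(s)
for n in("top","side"):
    im=arm.get_image(n);cv2.imwrite(f"pics/{n}0.png",im[:,:,::-1])
    p=arm.camera_params(n);print(n,p)
E
```

```text
pics
{'clock': 0.0, 'joints': array([-1.38758558,  0.43519542,  0.02496471,  1.5741349 , -0.01158316,
        1.13399726, -0.07510874]), 'dq': array([ 0.00019367, -0.00089519, -0.00136854,  0.00046079, -0.00023225,
        0.0012312 , -0.00136603]), 'joint_efforts': array([-5.47272248e-04, -6.67822838e+01,  9.84715708e-01, -3.14466798e+01,
       -6.07392867e-02,  4.25466523e-02,  1.62010824e-04]), 'position': array([0.17611722, 0.59911857, 0.22594739]), 'ee_rot': array([-4.47513592e-01, -3.10948216e+00,  2.49536275e-03]), 'force': array([-0.04562407, -0.27738003, -0.06101786]), 'ft_torque': array([0.00476269, 0.06183854, 0.01716519]), 'gripper_force': 0.0, 'width': 1.0024741344302208}
top {'camera_matrix': array([[534.39338143,   0.        , 285.55590609],
       [  0.        , 534.39338143, 203.90411944],
       [  0.        ,   0.        ,   1.        ]]), 'R': array([[ 0.0150255 , -0.99987916, -0.00398798],
       [-0.99688484, -0.01467142, -0.07749425],
       [ 0.07742637,  0.00513994, -0.99698482]]), 't': array([-0.02110404,  0.50118023,  1.23902283])}
side {'camera_matrix': array([[391.81607158,   0.        , 284.57724371],
       [  0.        , 391.81607158, 214.21590174],
       [  0.        ,   0.        ,   1.        ]]), 'R': array([[ 0.92302068, -0.38457632,  0.01157048],
       [-0.28171169, -0.69600649, -0.6604646 ],
       [ 0.26205218,  0.60636295, -0.75076803]]), 't': array([-0.47368645,  0.16629343,  1.07288272])}
```

View pics/top0.png

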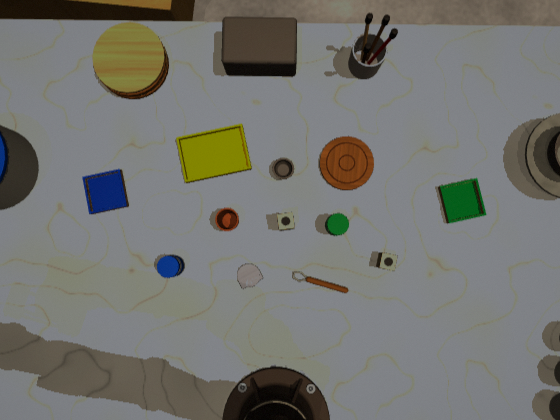

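View pics/side0.png

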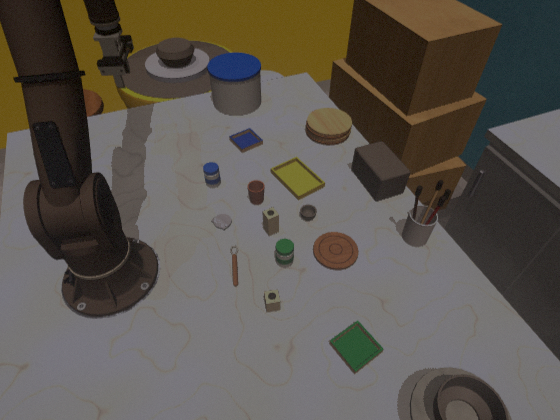

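The top view shows the blue tray at (106,192), tub (214,153), pinch pot (283,168), bat (347,163) and green tray (461,200). It also shows the cup at (228,219), a post at (286,221), green jar (338,224), a post at (388,261) and blue jar (168,266). In the side view the post at (271,222) is the tall one and the one at (272,300) is the short one.

```bash
cat > h.py <<'E'
import cv2,numpy as np
from scipy.spatial.transform import Rotation as Ro
def ray(p,u,v):
    K=p["camera_matrix"];d=np.array([(u-K[0,2])/K[0,0],(v-K[1,2])/K[1,1],1.])
    R=p["R"];return -R.T@p["t"],R.T@d
def onz(p,u,v,z):
    c,d=ray(p,u,v);return (c+d*(z-c[2])/d[2])[:2]
def go(s,tgt,yaw=None):
    """shift (cm) in tool axes to tgt, and turn about tool z (rad) to bring the closing line to yaw"""
    R=Ro.from_rotvec(s["ee_rot"]).as_matrix()
    out=R.T@(np.array(tgt)-s["position"])*100
    cy=np.arctan2(R[1,1],R[0,1]);r=None
    if yaw is not None: r=-((yaw-cy+np.pi/2)%np.pi-np.pi/2)
    return out.round(2),r,"closing yaw",round(cy,3),"tilt",R[:,2].round(3)
E
python3 - <<'E'
from h import *
from cell import arm
p=arm.camera_params("top");im=cv2.imread("pics/top0.png");hsv=cv2.cvtColor(im,cv2.COLOR_BGR2HSV)
def m(lo,hi,box):
    x0,y0,x1,y1=box;k=np.zeros(im.shape[:2],np.uint8)
    k[y0:y1,x0:x1]=cv2.inRange(hsv,lo,hi)[y0:y1,x0:x1];
    c=max(cv2.findContours(k,0,1)[0],key=cv2.contourArea);return c
def rep(n,lo,hi,box,z):
    c=m(lo,hi,box).reshape(-1,2).astype(float)
    w=np.array([onz(p,u,v,z) for u,v in c],np.float32)
    r=cv2.minAreaRect(w);cir=cv2.minEnclosingCircle(w)
    print(n,"rect",np.round(r[0],4),np.round(r[1],4),round(r[2],1),"circ",np.round(cir[0],4),round(cir[1],4))
B=((100,120,40),(130,255,255));G=((50,120,30),(80,255,255))
rep("tray_blue",*B,(70,155,140,230),.018)
rep("jar_blue",*B,(145,240,195,290),.072)
rep("tray_green",*G,(425,165,500,235),.018)
rep("jar_green",*G,(315,200,365,250),.072)
rep("tub",(22,120,60),(35,255,255),(165,110,265,200),.020)
rep("bat",(0,90,40),(20,255,255),(310,125,385,200),.012)
rep("cup",(0,90,20),(20,255,255),(205,195,250,240),.065)
rep("tall",(15,20,110),(40,120,255),(268,203,306,240),.080)
rep("short",(15,20,110),(40,120,255),(365,245,405,278),.048)
rep("pot",(0,0,0),(180,255,75),(262,150,300,186),.03)
print(hsv[221,280],hsv[214,286],hsv[261,396],hsv[250,388],hsv[168,276],hsv[240,320])
crop=cv2.resize(im[115:285,145:405],None,fx=3,fy=3,interpolation=2);cv2.imwrite("pics/c1.png",crop)
s=arm.observe();print(go(s,(.4,.2,.2),0))
E
```

```text
tray_blue rect [0.5255 0.4156] [0.0903 0.0908] 13.1 circ [0.526  0.4161] 0.0625
jar_blue rect [0.353 0.247] [0.0467 0.0494] 0.9 circ [0.3542 0.2472] 0.0259
tray_green rect [ 0.5166 -0.4301] [0.0895 0.0903] 13.3 circ [ 0.5171 -0.4302] 0.0618
jar_green rect [ 0.4538 -0.1314] [0.045  0.0473] 0.8 circ [ 0.4544 -0.1295] 0.0261
tub rect [0.6206 0.1596] [0.1118 0.1613] 12.9 circ [0.6201 0.1593] 0.0965
bat rect [ 0.6027 -0.1567] [0.1281 0.1274] 45.5 circ [ 0.6023 -0.1565] 0.0651
cup rect [0.4617 0.1194] [0.05   0.0521] 1.3 circ [0.4618 0.1194] 0.0271
tall rect [ 0.4656 -0.0193] [0.0442 0.0472] 8.0 circ [ 0.4664 -0.0199] 0.0311
short rect [ 0.3737 -0.2534] [0.0547 0.0519] 63.0 circ [ 0.3783 -0.2545] 0.0324
pot rect [ 0.5827 -0.0065] [0.0473 0.0423] 1.0 circ [ 0.5837 -0.005 ] 0.0254
[ 33  53 134] [ 34  46 133] [ 20  45 119] [ 39  14 131] [17 92 50] [ 90   4 131]
(array([-32.73, -31.99,   2.65]), np.float64(1.284952634656834), 'closing yaw', np.float64(1.285), 'tilt', array([-0.   , -0.001, -1.   ]))
```

View pics/c1.png

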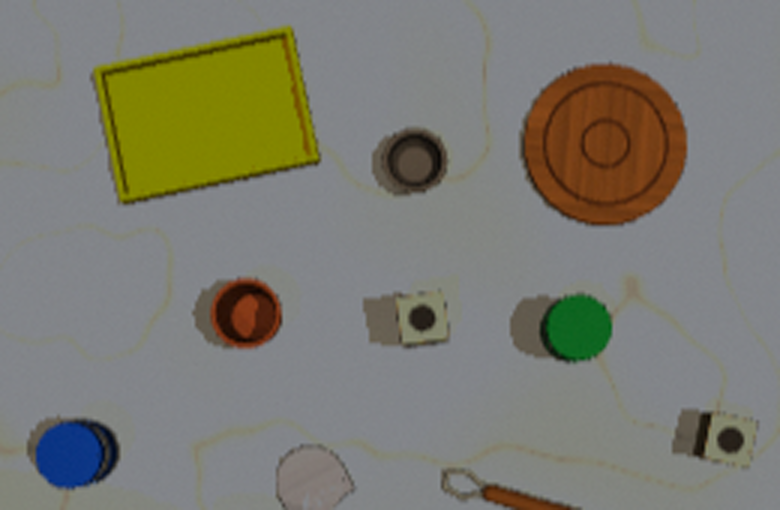

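The crop confirms that contours and sizes match the given dimensions. The post holes are at full-image pixels (285.7,221) and (388.7,261.7). I start with the blue jar.

```bash
cat >> h.py <<'E'
def to(*a):
    from cell import arm
    print(go(arm.observe(),*a))
E
python3 - <<'E'
from h import *
from cell import arm
p=arm.camera_params("top")
print("tall",onz(p,285.7,221,.08),"short",onz(p,388.7,261.7,.048))
to((.3535,.247,.13))
E
```

```text
tall [ 0.45840746 -0.01485921] short [ 0.37050599 -0.25095579]
(array([-26.95, -28.78,   9.65]), None, 'closing yaw', np.float64(1.285), 'tilt', array([-0.   , -0.001, -1.   ]))
```

send_rows(increments=[[9.18,[-2.7,-2.88,0.96],[0,0,0]],[9.18,[-2.7,-2.88,0.96],[0,0,0]],[9.18,[-2.7,-2.88,0.96],[0,0,0]],[9.18,[-2.7,-2.88,0.96],[0,0,0]],[9.18,[-2.7,-2.88,0.96],[0,0,0]]], force=20)

```text
clock: 0.6
position: [0.2655, 0.4217, 0.1782]
ee_rot: [-0.447, -3.11, 0.001]
force: [0.5, -0.5, -0.1]
width: 1.0
gripper_force: 0.0
```

send_rows(increments=[[9.18,[-2.7,-2.88,0.96],[0,0,0]],[9.18,[-2.7,-2.88,0.96],[0,0,0]],[9.18,[-2.7,-2.88,0.96],[0,0,0]],[9.18,[-2.7,-2.88,0.96],[0,0,0]],[9.18,[-2.7,-2.88,0.96],[0,0,0]]])

```text
clock: 1.1
position: [0.3544, 0.2456, 0.1304]
ee_rot: [0.447, 3.11, 0.0]
force: [1.4, 0.0, 0.2]
width: 1.004
gripper_force: 0.0
```

send_rows(increments=[[9.18,[0,0,0],[0,0,0]],[9.18,[0,0,0],[0,0,0]]])

```text
clock: 1.3
position: [0.3542, 0.2464, 0.1305]
ee_rot: [-0.451, -3.109, 0.001]
force: [0.1, 0.2, -0.7]
width: 0.998
gripper_force: 0.0
```

Run:
```python
from h import *
from cell import arm
im=arm.get_image("wrist");cv2.imwrite("pics/w1.png",im[:,:,::-1])
p=arm.camera_params("wrist");print(p)
to((.3535,.247,.026))
```

```text
{'camera_matrix': array([[325.1922621 ,   0.        , 285.10166047],
       [  0.        , 325.1922621 , 210.20358405],
       [  0.        ,   0.        ,   1.        ]]), 'R': array([[ 2.82950052e-01,  9.59134582e-01, -3.50022075e-04],
       [ 9.26417712e-01, -2.73203854e-01,  2.59055740e-01],
       [ 2.48373691e-01, -7.36241017e-02, -9.65862310e-01]]), 't': array([-0.33861142, -0.26679745,  0.22770185])}
(array([ 0.02, -0.07, 10.48]), None, 'closing yaw', np.float64(1.284), 'tilt', array([-0.,  0., -1.]))
```

View pics/w1.png

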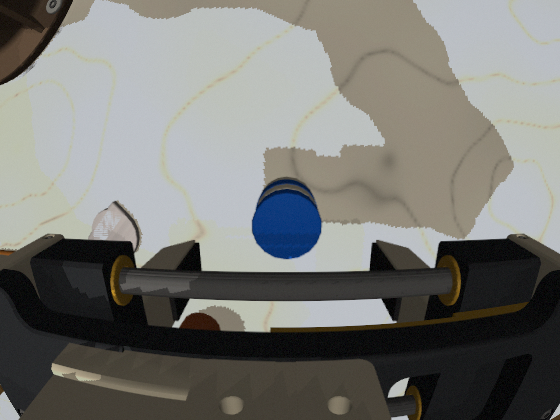

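The wrist view shows the blue lid centred at (287,222), between the fingers and agreeing with the top view to about 4 mm. I go down, grip and lift.

send_rows(increments=[[9.18,[0.3,0.2,2.5],[0,0,0]],[9.18,[0,0,2.5],[0,0,0]],[9.18,[0,0,2.5],[0,0,0]],[9.18,[0,0,2.0],[0,0,0]],[9.18,[0,0,1.0],[0,0,0]]])

```text
clock: 1.85
position: [0.3506, 0.2511, 0.0245]
ee_rot: [-0.443, -3.109, 0.001]
force: [-0.6, -0.6, 0.3]
width: 0.996
gripper_force: 0.0
```

send_rows(increments=[[9.18,[0,0,0],[0,0,0]],[3,[0,0,0],[0,0,0]],[3,[0,0,0],[0,0,0]],[3,[0,0,0],[0,0,0]],[3,[0,0,0],[0,0,0]]], force=25)

```text
clock: 2.35
position: [0.3521, 0.2503, 0.0263]
ee_rot: [0.447, 3.109, 0.002]
force: [-0.6, 0.5, -0.6]
width: 0.704
gripper_force: 0.0
```

send_rows(increments=[[3,[0,0,0],[0,0,0]],[3,[0,0,0],[0,0,0]],[3,[0,0,0],[0,0,0]],[3,[0,0,0],[0,0,0]]])

```text
clock: 2.75
position: [0.3517, 0.2498, 0.0259]
ee_rot: [-0.448, -3.109, 0.0]
force: [-1.1, -1.3, 6.5]
width: 0.542
gripper_force: 25.0
```

send_rows(increments=[[3,[0,0,-1],[0,0,0]],[3,[0,0,-2],[0,0,0]],[3,[0,0,-2],[0,0,0]],[3,[0,0,-2],[0,0,0]],[3,[0,0,0],[0,0,0]]])

```text
clock: 3.25
position: [0.3529, 0.251, 0.0981]
ee_rot: [0.447, 3.107, 0.005]
force: [1.6, 1.3, -1.6]
width: 0.542
gripper_force: 25.0
```

Run:
```python
from h import *
to((.5258,.416,.096))
```

```text
(array([-11.93,  20.71,   0.32]), None, 'closing yaw', np.float64(1.285), 'tilt', array([ 0.003,  0.003, -1.   ]))
```

send_rows(increments=[[3,[-1.5,2.6,0],[0,0,0]],[3,[-2.1,3.6,0],[0,0,0]],[3,[-2.1,3.6,0],[0,0,0]],[3,[-2.1,3.6,0],[0,0,0]],[3,[-2.1,3.6,0],[0,0,0]]])

```text
clock: 3.75
position: [0.4954, 0.386, 0.095]
ee_rot: [-0.447, -3.109, 0.001]
force: [-0.4, 0.0, -1.2]
width: 0.541
gripper_force: 25.0
```

send_rows(increments=[[3,[-1.3,2.3,0],[0,0,0]],[3,[-0.7,1.4,0],[0,0,0]],[3,[0,0,0],[0,0,0]],[3,[0,0,0],[0,0,0]]])

```text
clock: 4.15
position: [0.5236, 0.4144, 0.0947]
ee_rot: [-0.447, -3.108, 0.002]
force: [-0.4, -0.3, -2.0]
width: 0.544
gripper_force: 25.0
```

send_rows(increments=[[3,[0,0,2],[0,0,0]],[3,[0,0,2],[0,0,0]],[3,[0,0,1.5],[0,0,0]],[3,[0,0,0.5],[0,0,0]],[3,[0,0,0],[0,0,0]]])

```text
clock: 4.65
position: [0.5236, 0.4144, 0.0351]
ee_rot: [-0.447, -3.108, 0.002]
force: [0.2, 0.0, -0.8]
width: 0.542
gripper_force: 25.0
```

Run:
```python
from h import *
from cell import arm
print(arm.observe()["force"],arm.observe()["position"])
to((.5258,.416,.031))
```

```text
[ 0.17066235  0.02255289 -0.82532938] [0.52362419 0.41435322 0.03510754]
(array([-0.16,  0.22,  0.41]), None, 'closing yaw', np.float64(1.285), 'tilt', array([-0.001, -0.001, -1.   ]))
```

send_rows(increments=[[3,[-0.1,0.2,0.3],[0,0,0]],[3,[0,0,0.1],[0,0,0]],[3,[0,0,0],[0,0,0]],[7.5,[0,0,0],[0,0,0]],[7.5,[0,0,0],[0,0,0]]])

```text
clock: 5.15
position: [0.5261, 0.4168, 0.0322]
ee_rot: [0.447, 3.109, 0.001]
force: [0.3, -0.4, 0.3]
width: 0.666
gripper_force: 0.0
```

send_rows(increments=[[7.5,[0,0,0],[0,0,0]],[7.5,[0,0,-1],[0,0,0]],[7.5,[0,0,-3],[0,0,0]],[7.5,[0,0,-4],[0,0,0]],[7.5,[0,0,-3],[0,0,0]]])

```text
clock: 5.65
position: [0.5264, 0.4169, 0.1448]
ee_rot: [0.448, 3.108, 0.002]
force: [1.1, 1.3, -0.2]
width: 0.813
gripper_force: 0.0
```

Run:
```python
from h import *
to((.4618,.1194,.13))
```

```text
(array([ -2.2 , -30.37,   1.43]), None, 'closing yaw', np.float64(1.285), 'tilt', array([ 0.002,  0.001, -1.   ]))
```

send_rows(increments=[[8.5,[-0.3,-3.8,0.2],[0,0,0]],[8.5,[-0.3,-3.8,0.2],[0,0,0]],[8.5,[-0.3,-3.8,0.2],[0,0,0]],[8.5,[-0.3,-3.8,0.2],[0,0,0]],[8.5,[-0.3,-3.8,0.2],[0,0,0]]])

```text
clock: 6.15
position: [0.4864, 0.2288, 0.1326]
ee_rot: [0.447, 3.109, 0.001]
force: [0.1, 0.2, 0.1]
width: 0.923
gripper_force: 0.0
```

send_rows(increments=[[8.5,[-0.3,-3.8,0.2],[0,0,0]],[8.5,[-0.2,-3.8,0.2],[0,0,0]],[8.5,[-0.2,-3.8,0],[0,0,0]],[8.5,[0,0,0],[0,0,0]],[8.5,[0,0,0],[0,0,0]]])

```text
clock: 6.65
position: [0.4616, 0.1183, 0.1286]
ee_rot: [0.451, 3.108, 0.001]
force: [0.0, 0.1, 1.0]
width: 0.926
gripper_force: 0.0
```

```bash
cat >> h.py <<'E'
def wray(p,u,v,z):
    K=p["camera_matrix"];q=np.array([u-K[0,2],v-K[1,2]]);r=np.hypot(*q);a=r/K[0,0]
    d=p["R"].T@np.r_[q/max(r,1e-9)*np.sin(a),np.cos(a)];c=-p["R"].T@p["t"]
    return (c+d*(z-c[2])/d[2])[:2]
E
python3 - <<'E'
from h import *
from cell import arm
p=arm.camera_params("wrist");im=arm.get_image("wrist")
hsv=cv2.cvtColor(im,cv2.COLOR_RGB2HSV);k=cv2.inRange(hsv,(0,110,30),(18,255,255));k[270:]=0
c=max(cv2.findContours(k,0,1)[0],key=cv2.contourArea).reshape(-1,2);print(c.min(0),c.max(0))
w=np.array([wray(p,u,v,.065) for u,v in c.astype(float)],np.float32);print(cv2.minEnclosingCircle(w))
cv2.imwrite("pics/w2.png",im[:,:,::-1])
to((.4618,.1194,.023))
E
```

```text
[249 182] [321 259]
((0.45969823002815247, 0.12050869315862656), 0.02913632057607174)
(array([ 1.000e-02, -2.000e-02,  1.055e+01]), None, 'closing yaw', np.float64(1.285), 'tilt', array([ 0.001,  0.001, -1.   ]))
```

View pics/w2.png

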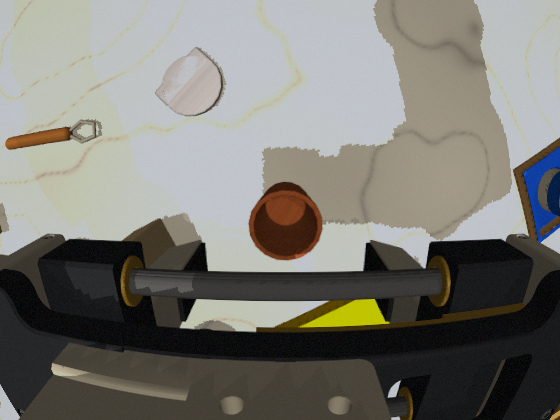

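The wrist view shows the cup rim at (286,222), midway between the fingers and agreeing with the top view. I grip it.

send_rows(increments=[[8.5,[0.1,0,2.5],[0,0,0]],[8.5,[0,0,2.5],[0,0,0]],[8.5,[0,0,2.5],[0,0,0]],[8.5,[0,0,2.0],[0,0,0]],[8.5,[0,0,1.0],[0,0,0]]], force=15)

```text
clock: 7.2
position: [0.4599, 0.1205, 0.0213]
ee_rot: [-0.444, -3.109, 0.0]
force: [-0.0, -0.6, -0.4]
width: 0.926
gripper_force: 0.0
```

send_rows(increments=[[3,[0,0,0],[0,0,0]],[3,[0,0,0],[0,0,0]],[3,[0,0,0],[0,0,0]],[3,[0,0,0],[0,0,0]],[3,[0,0,0],[0,0,0]]])

```text
clock: 7.7
position: [0.4607, 0.1191, 0.0234]
ee_rot: [0.447, 3.108, 0.001]
force: [-0.5, -1.0, 3.6]
width: 0.571
gripper_force: 15.0
```

send_rows(increments=[[3,[0,0,0],[0,0,0]],[3,[0,0,0],[0,0,0]],[3,[0,0,0],[0,0,0]]])

```text
clock: 8.0
position: [0.4607, 0.119, 0.0233]
ee_rot: [0.448, 3.108, 0.001]
force: [-1.2, -0.9, 8.2]
width: 0.572
gripper_force: 15.0
```

send_rows(increments=[[3,[0,0,-1],[0,0,0]],[3,[0,0,-3],[0,0,0]],[3,[0,0,-4],[0,0,0]],[3,[0,0,-3],[0,0,0]],[3,[0,0,0],[0,0,0]]])

```text
clock: 8.5
position: [0.4625, 0.1198, 0.1369]
ee_rot: [0.447, 3.104, 0.006]
force: [0.6, 0.2, -1.6]
width: 0.576
gripper_force: 15.0
```

Run:
```python
from h import *
from cell import arm
to((.6025,-.1566,.125))
p=arm.camera_params("wrist");im=arm.get_image("wrist")
cv2.imwrite("pics/w3.png",im[:,:,::-1])
```

```text
(array([-21.23, -22.57,   1.2 ]), None, 'closing yaw', np.float64(1.285), 'tilt', array([ 0.006,  0.003, -1.   ]))
```

View pics/w3.png

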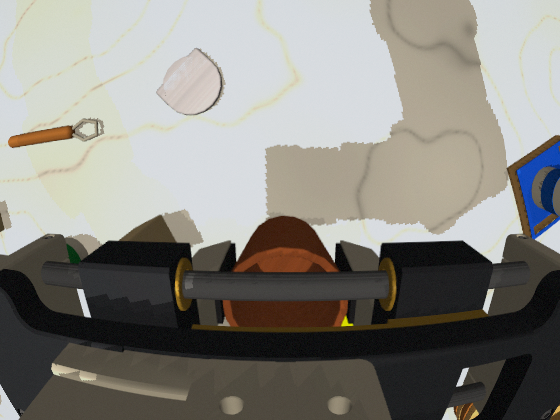

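The cup hangs upright in the pads, with its rim around (285,285). I carry it to the bat.

send_rows(increments=[[3,[-1.5,-1.6,0],[0,0,0]],[3,[-2.6,-2.8,0],[0,0,0]],[3,[-2.6,-2.8,0],[0,0,0]],[3,[-2.6,-2.8,0],[0,0,0]],[3,[-2.6,-2.8,0],[0,0,0]]])

```text
clock: 9.05
position: [0.5378, -0.0386, 0.1316]
ee_rot: [-0.447, -3.107, 0.0]
force: [-0.3, 0.3, -1.2]
width: 0.576
gripper_force: 15.0
```

send_rows(increments=[[3,[-2.6,-2.8,0],[0,0,0]],[3,[-2.6,-2.8,0],[0,0,0]],[3,[-2.6,-2.7,0],[0,0,0]],[3,[-1.5,-1.5,0],[0,0,0]],[3,[0,0,0],[0,0,0]]])

```text
clock: 9.55
position: [0.5996, -0.1616, 0.1313]
ee_rot: [-0.454, -3.107, 0.003]
force: [0.1, 1.0, -1.1]
width: 0.572
gripper_force: 15.0
```

send_rows(increments=[[3,[0,0,2],[0,0,0]],[3,[0,0,3],[0,0,0]],[3,[0,0,2],[0,0,0]],[3,[0,0,0],[0,0,0]],[3,[0,0,0],[0,0,0]]])

```text
clock: 10.05
position: [0.5992, -0.1567, 0.0624]
ee_rot: [-0.446, -3.108, -0.001]
force: [0.4, -0.2, -0.3]
width: 0.569
gripper_force: 15.0
```

Run:
```python
from h import *
to((.6025,-.1566,.035))
```

```text
(array([-0.31,  0.11,  2.74]), None, 'closing yaw', np.float64(1.286), 'tilt', array([-0.002,  0.001, -1.   ]))
```

send_rows(increments=[[3,[-0.3,0.1,1.5],[0,0,0]],[3,[0,0,0.8],[0,0,0]],[3,[0,0,0.3],[0,0,0]],[3,[0,0,0.1],[0,0,0]],[3,[0,0,0],[0,0,0]]])

```text
clock: 10.55
position: [0.6032, -0.1575, 0.0359]
ee_rot: [0.448, 3.109, 0.0]
force: [0.0, -0.2, -0.8]
width: 0.574
gripper_force: 15.0
```

send_rows(increments=[[8,[0,0,0],[0,0,0]],[8,[0,0,0],[0,0,0]],[8,[0,0,0],[0,0,0]],[8,[0,0,-1],[0,0,0]],[8,[0,0,-3],[0,0,0]]])

```text
clock: 11.05
position: [0.6012, -0.157, 0.0744]
ee_rot: [-0.447, -3.105, -0.0]
force: [0.1, -0.2, 0.2]
width: 0.869
gripper_force: 0.0
```

send_rows(increments=[[8,[0,0,-3],[0,0,0]],[8,[0,0,-3],[0,0,0]],[8,[0,0,0],[0,0,0]]])

```text
clock: 11.35
position: [0.6058, -0.1583, 0.141]
ee_rot: [0.447, 3.102, -0.0]
force: [1.0, 0.3, 0.0]
width: 0.872
gripper_force: 0.0
```

Run:
```python
from h import *
to((.454,-.130,.13))
```

```text
(array([15.37, -1.57,  0.97]), None, 'closing yaw', np.float64(1.285), 'tilt', array([ 0.008, -0.001, -1.   ]))
```

send_rows(increments=[[8,[3.2,-0.3,0.2],[0,0,0]],[8,[3.2,-0.3,0.2],[0,0,0]],[8,[3.2,-0.3,0.2],[0,0,0]],[8,[3.2,-0.3,0.2],[0,0,0]],[8,[2.4,-0.3,0.2],[0,0,0]]])

```text
clock: 11.85
position: [0.4508, -0.1286, 0.1257]
ee_rot: [-0.448, -3.109, -0.001]
force: [-0.1, -0.0, 0.6]
width: 0.872
gripper_force: 0.0
```

send_rows(increments=[[8,[0,0,0],[0,0,0]],[8,[0,0,0],[0,0,0]]])

```text
clock: 12.05
position: [0.4532, -0.1289, 0.1262]
ee_rot: [0.447, 3.109, 0.0]
force: [-0.2, 0.7, 0.6]
width: 0.871
gripper_force: 0.0
```

Run:
```python
from h import *
from cell import arm
p=arm.camera_params("wrist");im=arm.get_image("wrist")
hsv=cv2.cvtColor(im,cv2.COLOR_RGB2HSV);k=cv2.inRange(hsv,(50,120,40),(80,255,255));k[265:]=0
c=max(cv2.findContours(k,0,1)[0],key=cv2.contourArea).reshape(-1,2);print(c.min(0),c.max(0))
w=np.array([wray(p,u,v,.072) for u,v in c.astype(float)],np.float32);print(cv2.minEnclosingCircle(w))
to((.454,-.130,.026))
t=arm.get_image("top");cv2.imwrite("pics/t2.png",cv2.resize(t[100:280,60:500,::-1],(792,324)))
```

```text
[245 195] [315 264]
((0.4535202085971832, -0.1317489743232727), 0.025772565975785255)
(array([-1.000e-02, -9.000e-02,  1.002e+01]), None, 'closing yaw', np.float64(1.285), 'tilt', array([ 0.002, -0.   , -1.   ]))
```

View pics/t2.png

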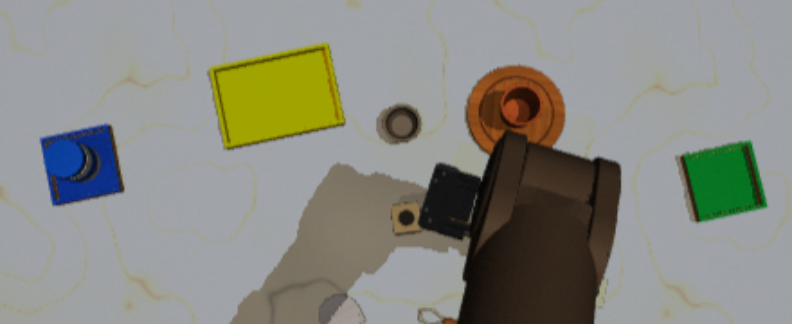

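The top view shows the blue jar standing in the blue tray and the cup upright on the bat. The wrist camera puts the green lid at (.4535,-.1317), matching the top view. I grip it.

send_rows(increments=[[8,[0,-0.2,2.5],[0,0,0]],[8,[0,0,2.5],[0,0,0]],[8,[0,0,2.5],[0,0,0]],[8,[0,0,1.5],[0,0,0]],[8,[0,0,1.0],[0,0,0]]], force=25)

```text
clock: 12.65
position: [0.4529, -0.131, 0.0244]
ee_rot: [-0.447, -3.109, 0.0]
force: [0.4, -0.8, -0.1]
width: 0.873
gripper_force: 0.0
```

send_rows(increments=[[3,[0,0,0],[0,0,0]],[3,[0,0,0],[0,0,0]],[3,[0,0,0],[0,0,0]],[3,[0,0,0],[0,0,0]],[3,[0,0,0],[0,0,0]]])

```text
clock: 13.15
position: [0.453, -0.1311, 0.0264]
ee_rot: [0.447, 3.108, -0.0]
force: [-0.1, 0.4, 5.2]
width: 0.536
gripper_force: 25.0
```

send_rows(increments=[[3,[0,0,0],[0,0,0]],[3,[0,0,0],[0,0,0]],[3,[0,0,0],[0,0,0]]])

```text
clock: 13.45
position: [0.453, -0.1311, 0.0264]
ee_rot: [0.448, 3.108, -0.0]
force: [-0.9, -1.1, 5.9]
width: 0.539
gripper_force: 25.0
```

send_rows(increments=[[3,[0,0,-1],[0,0,0]],[3,[0,0,-3],[0,0,0]],[3,[0,0,-3],[0,0,0]],[3,[0,0,-2],[0,0,0]],[3,[0,0,0],[0,0,0]]])

```text
clock: 13.95
position: [0.454, -0.1312, 0.1187]
ee_rot: [0.447, 3.105, 0.0]
force: [0.2, 0.3, -0.5]
width: 0.536
gripper_force: 25.0
```

Run:
```python
from h import *
to((.5168,-.430,.11))
```

```text
(array([-14.45, -26.9 ,   0.91]), None, 'closing yaw', np.float64(1.285), 'tilt', array([ 0.005, -0.   , -1.   ]))
```

send_rows(increments=[[3,[-1.2,-2.2,0.1],[0,0,0]],[3,[-1.9,-3.5,0.1],[0,0,0]],[3,[-1.9,-3.5,0.1],[0,0,0]],[3,[-1.9,-3.5,0.1],[0,0,0]],[3,[-1.9,-3.5,0.1],[0,0,0]]])

```text
clock: 14.45
position: [0.4908, -0.3122, 0.1099]
ee_rot: [-0.447, -3.108, -0.001]
force: [0.4, 0.9, -0.6]
width: 0.54
gripper_force: 25.0
```

send_rows(increments=[[3,[-1.9,-3.5,0],[0,0,0]],[3,[-1.9,-3.5,0],[0,0,0]],[3,[-1.4,-2.6,0],[0,0,0]],[3,[-0.5,-1.1,0],[0,0,0]],[3,[0,0,0],[0,0,0]]])

```text
clock: 14.95
position: [0.5146, -0.4312, 0.1097]
ee_rot: [-0.451, -3.108, 0.0]
force: [-0.0, 0.1, -1.3]
width: 0.542
gripper_force: 25.0
```

send_rows(increments=[[3,[0,0,2],[0,0,0]],[3,[0,0,3],[0,0,0]],[3,[0,0,2],[0,0,0]],[3,[0,0,0],[0,0,0]],[3,[0,0,0],[0,0,0]]])

```text
clock: 15.45
position: [0.5159, -0.4282, 0.0409]
ee_rot: [-0.445, -3.109, -0.002]
force: [-0.2, -0.4, -0.6]
width: 0.538
gripper_force: 25.0
```

Run:
```python
from h import *
to((.5168,-.430,.0315))
```

```text
(array([-0.14, -0.15,  0.94]), None, 'closing yaw', np.float64(1.286), 'tilt', array([-0.001,  0.001, -1.   ]))
```

send_rows(increments=[[3,[-0.1,-0.2,0.6],[0,0,0]],[3,[0,0,0.3],[0,0,0]],[3,[0,0,0],[0,0,0]],[7.5,[0,0,0],[0,0,0]],[7.5,[0,0,0],[0,0,0]]])

```text
clock: 15.95
position: [0.5163, -0.4323, 0.0322]
ee_rot: [0.448, 3.109, -0.0]
force: [-0.2, 0.1, 0.1]
width: 0.664
gripper_force: 0.0
```

send_rows(increments=[[7.5,[0,0,0],[0,0,0]],[7.5,[0,0,-1],[0,0,0]],[7.5,[0,0,-3],[0,0,0]],[7.5,[0,0,-4],[0,0,0]],[7.5,[0,0,-3],[0,0,0]]])

```text
clock: 16.45
position: [0.5164, -0.4326, 0.1448]
ee_rot: [0.448, 3.108, -0.002]
force: [2.2, -0.6, -0.3]
width: 0.816
gripper_force: 0.0
```

Run:
```python
from h import *
to((.3705,-.251,.13),1.46)
```

```text
(array([19.13, 13.31,  1.43]), np.float64(-0.1752846297307733), 'closing yaw', np.float64(1.285), 'tilt', array([ 0.002, -0.001, -1.   ]))
```

send_rows(increments=[[7.5,[3.8,2.7,0.3],[0,0,0]],[7.5,[3.8,2.7,0.3],[0,0,0]],[7.5,[3.8,2.7,0.3],[0,0,0]],[7.5,[3.8,2.6,0.3],[0,0,0]],[7.5,[3.8,2.6,0.2],[0,0,0]]])

```text
clock: 16.95
position: [0.3702, -0.2496, 0.1283]
ee_rot: [0.447, 3.108, -0.0]
force: [0.6, 1.1, 0.4]
width: 0.819
gripper_force: 0.0
```

send_rows(increments=[[7.5,[0,0,0],[0,0,-0.1]],[7.5,[0,0,0],[0,0,-0.07]],[7.5,[0,0,0],[0,0,0]],[7.5,[0,0,0],[0,0,0]]])

```text
clock: 17.35
position: [0.3716, -0.2512, 0.1283]
ee_rot: [0.186, 3.135, -0.0]
force: [-0.2, -0.7, 0.5]
width: 0.818
gripper_force: 0.0
```

Run:
```python
from h import *
from cell import arm
to((.3705,-.251,.017),1.46)
p=arm.camera_params("wrist");im=arm.get_image("wrist")
cv2.imwrite("pics/w4.png",im[:,:,::-1])
h=cv2.cvtColor(im[150:270,200:370],cv2.COLOR_RGB2GRAY);k=(h<70).astype(np.uint8)
n,l,st,ce=cv2.connectedComponentsWithStats(k)
for i in range(1,n):
    if st[i,4]>80:
        u,v=ce[i]+[200,150];print(st[i],u,v,wray(p,u,v,.048))
```

```text
(array([1.200e-01, 1.000e-02, 1.113e+01]), np.float64(-0.007644806363344081), 'closing yaw', np.float64(1.452), 'tilt', array([ 0.001, -0.   , -1.   ]))
[ 65  35  44  13 408] 286.5514705882353 190.59558823529412 [ 0.35038204 -0.2464383 ]
[ 73  57  25  25 494] 285.11133603238864 219.0242914979757 [ 0.37227264 -0.25014148]
[  0  91  16  29 424] 207.05896226415095 255.79009433962264 [ 0.39584615 -0.31670668]
[155  90  15  30 393] 362.5063613231552 255.85496183206106 [ 0.41081051 -0.19158774]
```

View pics/w4.png

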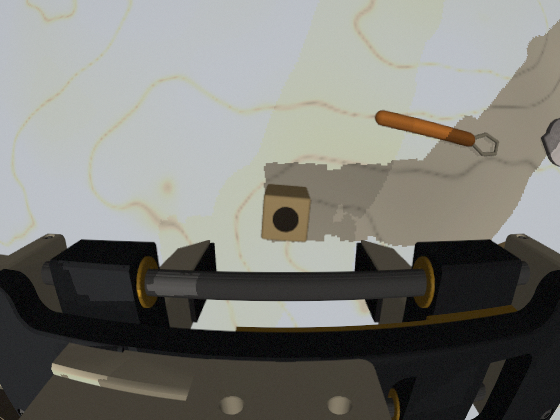

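The wrist view shows the short post square to the fingers, its hole at (285,219), about 2 mm from the top-view result. I grip it.

send_rows(increments=[[7.5,[0,0.1,2.8],[0,0,0]],[7.5,[0,0,2.8],[0,0,0]],[7.5,[0,0,2.5],[0,0,0]],[7.5,[0,0,2.0],[0,0,0]],[7.5,[0,0,1.0],[0,0,0]]], force=25)

```text
clock: 17.9
position: [0.3708, -0.2498, 0.0153]
ee_rot: [-0.185, -3.134, -0.001]
force: [0.2, 0.1, -0.5]
width: 0.815
gripper_force: 0.0
```

send_rows(increments=[[2,[0,0,0],[0,0,0]],[2,[0,0,0],[0,0,0]],[2,[0,0,0],[0,0,0]],[2,[0,0,0],[0,0,0]],[2,[0,0,0],[0,0,0]]])

```text
clock: 18.4
position: [0.3718, -0.2501, 0.0173]
ee_rot: [0.182, 3.135, -0.001]
force: [0.0, -0.6, 1.0]
width: 0.434
gripper_force: 0.9
```

send_rows(increments=[[2,[0,0,0],[0,0,0]],[2,[0,0,0],[0,0,0]],[2,[0,0,0],[0,0,0]],[2,[0,0,0],[0,0,0]]])

```text
clock: 18.8
position: [0.3718, -0.2501, 0.0172]
ee_rot: [0.182, 3.135, -0.0]
force: [-1.0, 0.1, 7.5]
width: 0.4
gripper_force: 24.2
```

send_rows(increments=[[2,[0,0,-1],[0,0,0]],[2,[0,0,-3],[0,0,0]],[2,[0,0,-4],[0,0,0]],[2,[0,0,-3],[0,0,0]],[2,[0,0,-1],[0,0,0]]])

```text
clock: 19.3
position: [0.3725, -0.2506, 0.1399]
ee_rot: [0.182, 3.132, -0.002]
force: [0.4, 0.2, -1.1]
width: 0.398
gripper_force: 24.2
```

Run:
```python
from h import *
a=np.deg2rad(12.9);c=np.array([.6203,.1595]);y=np.array([-np.sin(a),np.cos(a)])
print(c+.04*y,c-.04*y,a+np.pi/2)
to((*(c+.04*y),.14),a+np.pi/2)
```

```text
[0.61137    0.19849045] [0.62923    0.12050955] 1.795943800302165
(array([-1.852e+01,  4.737e+01,  1.000e-02]), np.float64(-0.34120691822140814), 'closing yaw', np.float64(1.455), 'tilt', array([ 0.004, -0.002, -1.   ]))
```

send_rows(increments=[[2,[-0.7,1.9,0],[0,0,0]],[2,[-1.4,3.7,0],[0,0,0]],[2,[-1.4,3.7,0],[0,0,0]],[2,[-1.4,3.7,0],[0,0,0]],[2,[-1.4,3.7,0],[0,0,0]]])

```text
clock: 19.8
position: [0.4532, -0.0897, 0.1364]
ee_rot: [-0.182, -3.135, -0.0]
force: [0.9, 0.1, -0.8]
width: 0.397
gripper_force: 24.2
```

send_rows(increments=[[2,[-1.5,3.7,0],[0,0,0]],[2,[-1.5,3.7,0],[0,0,0]],[2,[-1.5,3.7,0],[0,0,0]],[2,[-1.5,3.7,0],[0,0,0]],[2,[-1.5,3.7,0],[0,0,0]]])

```text
clock: 20.3
position: [0.5491, 0.0853, 0.1362]
ee_rot: [-0.182, -3.135, 0.001]
force: [1.2, -0.5, -0.4]
width: 0.402
gripper_force: 24.2
```

send_rows(increments=[[2,[-1.5,3.7,0],[0,0,0]],[2,[-1.5,3.7,0],[0,0,0]],[2,[-1.2,2.9,0],[0,0,0]],[2,[-0.5,1.5,0],[0,0,0]],[2,[0,0,0],[0,0,-0.08]]])

```text
clock: 20.8
position: [0.6092, 0.1984, 0.1357]
ee_rot: [-0.05, -3.14, -0.001]
force: [-0.2, -0.5, -0.6]
width: 0.399
gripper_force: 24.2
```

send_rows(increments=[[2,[0,0,0],[0,0,-0.1]],[2,[0,0,0],[0,0,-0.1]],[2,[0,0,0],[0,0,-0.06]],[2,[0,0,0],[0,0,0]],[2,[0,0,0],[0,0,0]]])

```text
clock: 21.3
position: [0.6091, 0.1948, 0.1364]
ee_rot: [0.347, -3.121, 0.001]
force: [0.4, -0.5, -1.2]
width: 0.4
gripper_force: 24.2
```

Run:
```python
from h import *
to((.6114,.1985,.0225),1.796)
```

```text
(array([-0.31,  0.31, 11.39]), np.float64(-0.0036628046323714525), 'closing yaw', np.float64(1.792), 'tilt', array([-0.001, -0.   , -1.   ]))
```

send_rows(increments=[[2,[-0.3,0.3,2],[0,0,0]],[2,[0,0,3],[0,0,0]],[2,[0,0,3],[0,0,0]],[2,[0,0,2],[0,0,0]],[2,[0,0,0.8],[0,0,0]]])

```text
clock: 21.8
position: [0.6102, 0.1984, 0.0264]
ee_rot: [0.349, -3.119, 0.002]
force: [0.8, 1.0, -0.4]
width: 0.398
gripper_force: 24.2
```

send_rows(increments=[[2,[0,0,0.4],[0,0,0]],[2,[0,0,0.1],[0,0,0]],[2,[0,0,0],[0,0,0]]])

```text
clock: 22.1
position: [0.6124, 0.1994, 0.0247]
ee_rot: [-0.351, 3.12, 0.001]
force: [0.9, -0.1, -0.2]
width: 0.402
gripper_force: 24.2
```

Run:
```python
from h import *
to((.6114,.1985,.0225),1.796)
```

```text
(array([ 0.12, -0.07,  0.22]), np.float64(-0.0014051790555305033), 'closing yaw', np.float64(1.795), 'tilt', array([ 0.001,  0.001, -1.   ]))
```

send_rows(increments=[[2,[0,0,0.2],[0,0,0]],[2,[0,0,0],[0,0,0]],[5.2,[0,0,0],[0,0,0]],[5.2,[0,0,0],[0,0,0]],[5.2,[0,0,0],[0,0,0]]])

```text
clock: 22.6
position: [0.6118, 0.1992, 0.0219]
ee_rot: [-0.351, 3.122, 0.0]
force: [-0.8, -0.0, 0.4]
width: 0.562
gripper_force: 0.0
```

send_rows(increments=[[5.2,[0,0,-1],[0,0,0]],[5.2,[0,0,-3],[0,0,0]],[7,[0,0,-4],[0,0,0]],[7,[0,0,-4],[0,0,0]],[7,[0,0,0],[0,0,0]]])

```text
clock: 23.1
position: [0.6152, 0.2004, 0.1486]
ee_rot: [-0.35, 3.112, 0.004]
force: [-0.4, 0.6, 0.1]
width: 0.751
gripper_force: 0.0
```

Run:
```python
from h import *
to((.4584,-.0149,.14),1.65)
```

```text
(array([ 20.07, -17.51,   0.63]), np.float64(0.14462147610303022), 'closing yaw', np.float64(1.795), 'tilt', array([ 0.009,  0.004, -1.   ]))
```

send_rows(increments=[[7,[2.9,-2.5,0.1],[0,0,0]],[7,[2.9,-2.5,0.1],[0,0,0]],[7,[2.9,-2.5,0.1],[0,0,0]],[7,[2.9,-2.5,0.1],[0,0,0]],[7,[2.9,-2.5,0.1],[0,0,0]]])

```text
clock: 23.6
position: [0.4972, 0.0439, 0.1371]
ee_rot: [-0.351, 3.121, 0.0]
force: [-0.1, -0.8, -0.4]
width: 0.763
gripper_force: 0.0
```

send_rows(increments=[[7,[2.9,-2.5,0],[0,0,0]],[7,[2.5,-2.5,0],[0,0,0]],[7,[0,0,0],[0,0,0.14]],[7,[0,0,0],[0,0,0]],[7,[0,0,0],[0,0,0]]])

```text
clock: 24.1
position: [0.4572, -0.0151, 0.1371]
ee_rot: [-0.139, 3.138, 0.0]
force: [0.2, 0.2, -0.6]
width: 0.763
gripper_force: 0.0
```

Run:
```python
from h import *
from cell import arm
to((.4584,-.0149,.026),1.65)
p=arm.camera_params("wrist");im=arm.get_image("wrist")
cv2.imwrite("pics/w5.png",im[:,:,::-1])
h=cv2.cvtColor(im[150:270,220:350],cv2.COLOR_RGB2GRAY);k=(h<70).astype(np.uint8)
n,l,st,ce=cv2.connectedComponentsWithStats(k)
for i in range(1,n):
    if st[i,4]>80:
        u,v=ce[i]+[220,150];print(st[i],u,v,wray(p,u,v,.08))
```

```text
(array([-1.100e-01,  1.000e-02,  1.111e+01]), np.float64(0.009096337017351797), 'closing yaw', np.float64(1.659), 'tilt', array([ 0.001,  0.   , -1.   ]))
[ 39  36  48  22 823] 282.55528554070474 196.39611178614825 [ 0.43516362 -0.01740828]
[ 50  69  28  27 589] 283.509337860781 231.63157894736844 [ 0.46021389 -0.01459241]
```

View pics/w5.png

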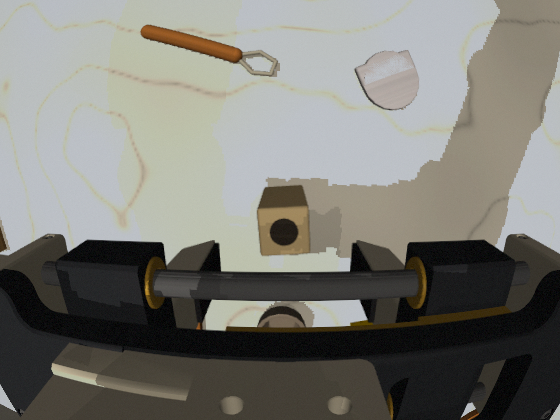

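The tall post is square to the fingers, its hole at (284,232), agreeing with the top view. I grip it a little higher, with the TCP at 0.034.

send_rows(increments=[[7,[-0.2,0,2.5],[0,0,0]],[7,[0,0,2.5],[0,0,0]],[7,[0,0,2.5],[0,0,0]],[7,[0,0,2.0],[0,0,0]],[7,[0,0,0.8],[0,0,0]]], force=30)

```text
clock: 24.65
position: [0.458, -0.0147, 0.0321]
ee_rot: [0.138, -3.136, -0.0]
force: [-0.4, -0.3, 0.7]
width: 0.763
gripper_force: 0.0
```

send_rows(increments=[[2,[0,0,0],[0,0,0]],[2,[0,0,0],[0,0,0]],[2,[0,0,0],[0,0,0]],[2,[0,0,0],[0,0,0]],[2,[0,0,0],[0,0,0]]])

```text
clock: 25.15
position: [0.4591, -0.0155, 0.0344]
ee_rot: [-0.132, 3.137, 0.0]
force: [-0.3, 0.1, 3.5]
width: 0.394
gripper_force: 29.3
```

send_rows(increments=[[2,[0,0,0],[0,0,0]],[2,[0,0,0],[0,0,0]],[2,[0,0,0],[0,0,0]],[2,[0,0,0],[0,0,0]]])

```text
clock: 25.55
position: [0.4591, -0.0155, 0.0343]
ee_rot: [-0.132, 3.138, 0.0]
force: [-0.7, -0.3, 6.7]
width: 0.395
gripper_force: 29.3
```

send_rows(increments=[[2,[0,0,-1],[0,0,0]],[2,[0,0,-3],[0,0,0]],[2,[0,0,-4],[0,0,0]],[2,[0,0,-3],[0,0,0]],[2,[0,0,0],[0,0,0]]])

```text
clock: 26.05
position: [0.4609, -0.0154, 0.1478]
ee_rot: [-0.132, 3.132, 0.001]
force: [-0.2, 0.7, -2.2]
width: 0.397
gripper_force: 29.3
```

Run:
```python
from h import *
to((.6292,.1205,.14),1.796)
```

```text
(array([-17.9 ,  12.14,   0.9 ]), np.float64(-0.1412288356084861), 'closing yaw', np.float64(1.655), 'tilt', array([ 0.007,  0.001, -1.   ]))
```

send_rows(increments=[[2,[-1.5,1.0,0],[0,0,0]],[2,[-2.9,2.0,0],[0,0,0]],[2,[-2.9,2.0,0],[0,0,0]],[2,[-2.9,2.0,0],[0,0,0]],[2,[-2.9,2.0,0],[0,0,0]]])

```text
clock: 26.55
position: [0.5818, 0.086, 0.1429]
ee_rot: [0.132, -3.137, 0.0]
force: [1.4, -0.6, -1.6]
width: 0.399
gripper_force: 29.3
```

send_rows(increments=[[2,[-2.9,2.0,0],[0,0,0]],[2,[-1.7,1.1,0],[0,0,0]],[2,[0,0,0],[0,0,-0.14]],[2,[0,0,0],[0,0,0]],[2,[0,0,0],[0,0,0]]])

```text
clock: 27.05
position: [0.624, 0.1193, 0.143]
ee_rot: [0.345, -3.121, 0.0]
force: [0.4, 0.3, -0.8]
width: 0.397
gripper_force: 29.3
```

send_rows(increments=[[2,[0,0,2],[0,0,0]],[2,[0,0,3],[0,0,0]],[2,[0,0,2],[0,0,0]],[2,[0,0,0],[0,0,0]],[2,[0,0,0],[0,0,0]]])

```text
clock: 27.55
position: [0.6246, 0.1195, 0.074]
ee_rot: [0.348, -3.122, 0.0]
force: [0.1, 0.4, -1.0]
width: 0.399
gripper_force: 29.3
```

Run:
```python
from h import *
to((.6292,.1205,.0395),1.796)
```

```text
(array([-0.47, -0.  ,  3.45]), np.float64(-0.003283332356654789), 'closing yaw', np.float64(1.793), 'tilt', array([-0.001, -0.   , -1.   ]))
```

send_rows(increments=[[2,[-0.4,0,1.5],[0,0,0]],[2,[0,0,1.2],[0,0,0]],[2,[0,0,0.5],[0,0,0]],[2,[0,0,0.2],[0,0,0]],[2,[0,0,0],[0,0,0]]])

```text
clock: 28.05
position: [0.6286, 0.1208, 0.0397]
ee_rot: [0.351, -3.122, 0.0]
force: [-0.2, -0.1, -1.8]
width: 0.402
gripper_force: 29.3
```

send_rows(increments=[[5.2,[0,0,0],[0,0,0]],[5.2,[0,0,0],[0,0,0]],[5.2,[0,0,0],[0,0,0]],[5.2,[0,0,-1],[0,0,0]],[5.2,[0,0,-3],[0,0,0]]])

```text
clock: 28.55
position: [0.6268, 0.1204, 0.0782]
ee_rot: [0.351, -3.117, 0.001]
force: [1.1, 0.6, -0.1]
width: 0.566
gripper_force: 0.0
```

send_rows(increments=[[5.2,[0,0,-4],[0,0,0]],[5.2,[0,0,-4],[0,0,0]],[5.2,[4,0,0],[0,0,0]],[5.2,[4,0,0],[0,0,0]],[5.2,[4,0,0],[0,0,0]]])

```text
clock: 29.05
position: [0.5107, 0.0939, 0.1608]
ee_rot: [-0.351, 3.12, 0.0]
force: [1.1, 0.3, 1.0]
width: 0.568
gripper_force: 0.0
```

send_rows(increments=[[5.2,[4,0,-2],[0,0,0]],[5.2,[4,0,-2],[0,0,0]],[5.2,[3,0,0],[0,0,0]],[5.2,[0,0,0],[0,0,0]],[5.2,[0,0,0],[0,0,0]]])

```text
clock: 29.55
position: [0.4049, 0.0698, 0.2007]
ee_rot: [-0.351, 3.12, 0.001]
force: [0.8, 0.3, 0.1]
width: 0.57
gripper_force: 0.0
```

Run:
```python
from h import *
from cell import arm
ims=[]
for n in("top","side"):
    im=arm.get_image(n)[:,:,::-1].copy();cv2.imwrite(f"pics/{n}9.png",im);ims.append(im)
a=cv2.resize(ims[0][100:280,60:500],(792,324));b=cv2.resize(ims[1][110:380,180:410],None,fx=1.0,fy=1.0)
b=cv2.copyMakeBorder(b,0,0,0,792-b.shape[1],cv2.BORDER_CONSTANT);cv2.imwrite("pics/f.png",np.vstack([a,b]))
```

```text
(no output)
```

View pics/f.png

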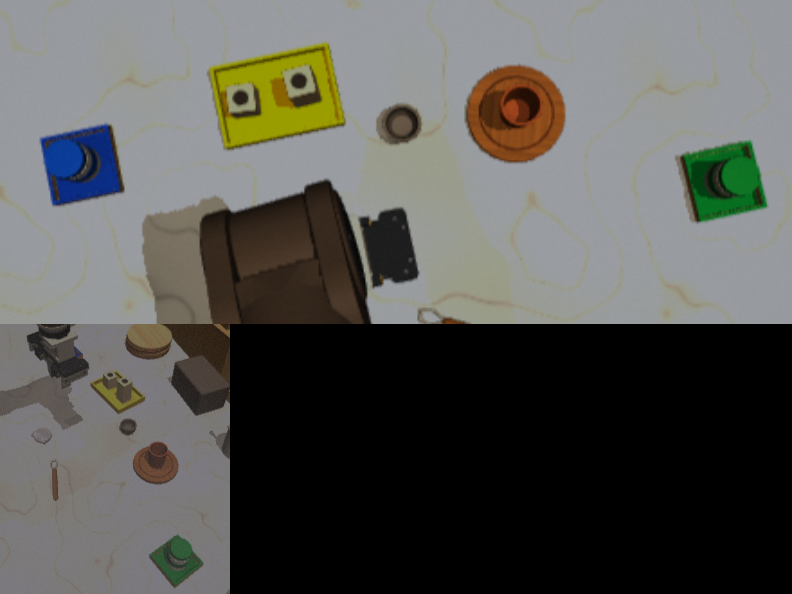

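The picture shows everything standing where it belongs. In crop pixels, the posts are at (242,98) and (300,82), the cup rim at (520,105), and the lids at (65,158) and (740,177). The pinch pot, at (401,123), is unmoved. One numeric check, then I hand in.

Run:
```python
from h import *
from cell import arm
p=arm.camera_params("top")
for n,u,v,z,c in(("blue",65,158,.077,(.5258,.416)),("green",740,177,.077,(.5168,-.430)),("cup",520,105,.077,(.6025,-.1566)),("short",241,97,.053,(.6114,.1985)),("tall",300,82,.085,(.6292,.1205))):
    print(n,(onz(p,60+u/1.8,100+v/1.8,z)-c).round(4))
a=cv2.imread("pics/top0.png")[150:190,262:305].astype(int);b=cv2.imread("pics/top9.png")[150:190,262:305].astype(int)
f=lambda m:np.argwhere(m.sum(2)<200).mean(0);print("pot px shift",f(b)-f(a))
```

```text
blue [ 0.0014 -0.0022]
green [-0.0012 -0.0004]
cup [-0.0001  0.001 ]
short [0.0002 0.0012]
tall [-0.003   0.0001]
pot px shift [-0.03346751  0.23116734]
```

```bash
python3 -c "
from cell import arm
print(arm.sign_off())"
```

```text
the job is handed in; nothing more can be done
None
```

Job handed in at about 30 s: both jars, both posts and the cup stand upright within about 3 mm of their targets in the last top-view check, all let go, and the pinch pot did not visibly move; the hand-in returned no verdict.

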